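# Lid the woven box and show its tag to the camera in a mirror

## Task

Put the wooden lid on the woven box, fully home and square, with its red tag at the end facing the mirror, and let go of it. Then turn the sprung mirror by the blue handle on top until the little black camera, which looks straight at the mirror, would see the red tag reflected in the middle of the mirror (the reflected line of sight from the mirror's axis meets the tag). Leave the other things where they stand, and finish while still holding the mirror steady at that angle: do not let go.

Things in the scene. Friction and masses are not known exactly. Their poses are not given: they have to be found in the camera images.
- lid_grip (a point): Grip point of the loose lid's dark bar handle (50 mm along x, 14 mm thick, 36 mm tall, mid-lid), 13 mm below its top. Lid: pale wooden plate 130 x 100 x 8 mm (upper face 23 mm below this point) with a plug 108 x 78 x 7 mm under it, on which it lies on the table (plug's underside 38 mm below this point). x: along the lid's long side towards the red tag; z up. About 0.2 kg.
- tag (a point): Centre of the red tag on the lid: a thin upright red plate 40 mm wide, 34 mm tall, 4 mm thick, standing across one short end of the lid, 58 mm from the lid's centre. x points out of the tag, away from the lid's handle.
- box_mouth (a point): Centre of the mouth (at the rim, 75 mm above the table) of the woven straw-coloured open box, fixed to the table, 130 x 100 mm outside, opening 114 x 84 mm (3 mm play round the lid's plug). x: along the long side to the end facing the mirror; z up. With the lid fully home, the lid's grip point is 31 mm above this point.
- tag_place (a point): Where the tag's centre is when the lid is fully home the right way round: over the box's end that faces the mirror, 58 mm from the box's centre, 25 mm above the rim. Fixed to the box.
- mirror_handle (a point): Grip point of the blue bar handle on top of the mirror, on the mirror's upright turning axis, 182 mm above the table. Handle: 50 mm long (y), 12 mm thick (x), 46 mm tall, top 18 mm above this point; the frame's top is 28 mm below it. x is square to the mirror's face, out of the reflecting side; z up; turns with the mirror.
- mirror: Upright pale blue mirror 84 x 92 mm in a dark wooden frame, on a round steel base fixed to the table. Origin: on its turning axis (upright, in the reflecting face) at table height; x out of the reflecting face. It starts on a stop, facing the camera; from there it turns only clockwise from above, up to 1.3 rad, against a spring (0.04 N m plus 0.08 per rad) that swings it back when let go.
- lens (a point): Front of the lens of the little black camera on its own stand, fixed to the table 100 mm above it, 280 to 340 mm from the mirror's axis. The camera looks level and straight at the mirror's axis (its -x).
- sight (a point): Not visible: the camera's line of sight after reflection in the mirror. Origin on the mirror's axis, 100 mm above the table; x along the reflected line; z up. Turns twice as far as the mirror. It runs to the tag when the mirror's face normal halves the angle between the directions from the axis to the lens and to the tag; then the camera sees the tag mid-mirror.
- spool: Bystander: straw-coloured spool, 64 mm across, 60 mm tall, standing. Origin under its centre. Further loose bystanders, no pose given, stand round the edges, clear of the work (over 60 mm from lid, box, mirror and camera): red bowl (far right), white spray bottle (right), pliers (near right), water bottle (left), white mug (far left); none taller than 210 mm.
Not all that is in view belongs to the job. Leave any orange look-alike of the part that bears box_mouth alone.

How it is judged:
By the outcome, as a careful person would: the job done as asked, in the order asked, and still so for the second after the job is handed in, while the arm keeps its last pose, push and grip.
It also fails if it takes over 54 s, if anything falls off the work surface, if the arm or the gripper's body presses on something with over 40 N, if the wrist force passes 120 N, or if a joint passes its speed limit or range.

## Robot

A 6-joint arm with a two-finger parallel gripper is mounted at the origin on the work surface. World frame = base frame: x ahead of the robot, y to its left, z up, the work surface at z = 0. Lengths are in m, angles in degrees, forces in N, time in s.
With the tool pointing down it reaches from about 0.35 to 1 m from the base axis. Payload 7.1 kg.
Tool frame: the origin (TCP) lies at the centre of the arm's flange, where the gripper is bolted on; the fingertips stand 173 mm ahead of it and the grasp point (between the pads) lies 155 mm ahead of it (manip.finger_overhang is the z of the fingertips in the tool frame, in m); z points along the fingers, y is the line along which they close (so a half turn about z gives the same grasp; the last joint's range is limited). The gripper opens to 85 mm and grips with 20 to 120 N. Pads are 22 mm wide; open, the fingers measure 114 mm over their backs; the gripper's body (76 mm by 85 mm) begins 54 mm behind the grasp point. The pads swing forward as they close: fully open they stand 13 mm farther back than shut.
Start: joints at [-78.323, 24.242, 93.386, -0, 62.372, -1.089], TCP at [0.138, -0.61, 0.405] pointing down, gripper open.
Joint ranges: [-172.04, 172.04], [-51.8, 120.97], [4.93, 147.93], [-75.15, 255.16], [6.16, 154.13], [-145.62, 145.62]. Speed limits (degrees/s): [136.94, 136.94, 172.46, 180, 180, 180].

## Interface

Orientations are given as a 3x3 rotation matrix whose columns are the frame's x, y, z axes.
In Python, from bench import telemetry, viewer, order, models, manip gives the robot as it stands.
- The arm moves only by the shell command python3 -m inch 'ROWS' [OPENING] [FORCE]. ROWS is JSON, one flat list of numbers, 4 for each row, row after row: the shift along the tool's x, y, z in m, then the turn about the tool's z in rad. A call has exactly 5 rows; each row is the pose to reach, as a shift and turn from the pose commanded when the call began, along the tool's axes at that moment; what a row does not reach only later rows make up. A row lasts 1/8 s, in which the tool goes at most 62.5 mm and 10.7 degrees, less where a joint would pass 70% of its speed; a pose out of reach is approached as far as the arm can. A call with a gripper value outside its range is refused whole. OPENING is the opening, from -1 (shut) to 1 (fully open), set as the call begins (- or left out, the last holds). The fingers move at their own pace and stop on an object; FORCE is the grip in N (left out, the last holds). Time passes only in rows, so rows that repeat a pose let the fingers close, or fill a call up. It gives the time, the measured TCP pose, the force, the opening and the grip force at its end, in the units of the state.
- telemetry.sense(): the state, without advancing time (a new reading comes with each control period).
- viewer.get_image(name): name is "side" or "top" or "wrist"; returns a dict with "color" (420x560x3 uint8, red, green, blue), "range_z" (420x560 float32, m along the optical axis (not along the pixel's ray), 0 where there is no reading), "vertical_fov" (degrees; the focal length in pixels is half the picture's height over the tangent of half this angle, whatever the lens; pixels are square), "cx", "cy" (the principal point, pixels), "dist" ([k1, k2, p1, p2, k3] as OpenCV has them; the pictures are not rectified), "camera_from_world" (4x4, takes a point from world to camera coordinates). Camera axes: x right, y up, looking along -z (the intrinsics and any distortion apply to the point x, -y, -z); pixel columns grow to the right and rows downward; lengths in m; the calibration is good to about 2 mm. A picture is of the moment at which its call begins.
- order.sign_off(): hands the job in; it is judged then, once.
Trained networks look in a picture, given as the dict that the camera call returned (one of the last four; its "shot" number tells which), for a name from the list of things; names that differ only in an ending like _2 or _b are one class to them, and where a whole thing is asked for, a point or a joint stands for the part that bears it (a point fixed in the world has none). Each returns a list of dicts, best first, with "conf" (0 to 1); they miss things now and then, are a little off and sometimes report something else, mostly with a low value. They report only what shows in the picture. A call takes as long as a camera call. They do not tell look-alikes from the thing itself.
- models.search_frame(picture, query): "rect" ([left, top, right, bottom] in pixels, round what is visible of it).
- models.spot_point(picture, query): "centre" ([column, row] in pixels: a listed point, or the origin of a listed thing).
The state is a dict: "clock": time; "qpos": joint angles; "qvel": joint speeds; "joint_torque": joint torques, N m; "eef_pos": TCP position; "eef_rot": TCP orientation; "contact_force": force on the tool from outside, world axes, zero at the start; "wrist_torque": the same for the moment, N m; "width": finger opening in m; "gripper_force": force on a finger pad.
Only numpy, scipy, OpenCV 4.12 (cv2) and the standard library are available. Lean on these libraries where they do the work, as an engineer would, in place of code of your own. Each camera call takes 0.05 s, during which the arm holds its last target. There are 200 camera calls.

## Working session

There is one attempt and no reset: what is moved stays moved. The work goes in short steps, Python scripts to look and compute and a shell command to move; the robot and the scene stay as the last step left them, time stands still between calls to the robot, and variables do not carry over. Pictures are saved under pics/ and viewed, at most 10 in all, crops included, and the job is handed in when it is done.

```bash
mkdir -p pics; ls
cat > h.py <<'E'
import numpy as np, cv2
from bench import telemetry, viewer, order, models, manip
def K(p):
    f=p["color"].shape[0]/2/np.tan(np.radians(p["vertical_fov"])/2)
    return np.array([[f,0,p["cx"]],[0,f,p["cy"]],[0,0,1.]])
def ray(p,px):
    u=cv2.undistortPoints(np.array([[px]],float),K(p),np.array(p["dist"],float))[0,0]
    T=np.linalg.inv(p["camera_from_world"]); d=T[:3,:3]@np.array([u[0],-u[1],-1.]); return T[:3,3],d
def at_z(p,px,z):
    o,d=ray(p,px); return o+d*(z-o[2])/d[2]
def at_depth(p,px):
    o,d=ray(p,px); c,r=int(round(px[0])),int(round(px[1])); return o+d*p["range_z"][r,c]
def cloud(p):
    h,w=p["range_z"].shape
    g=np.stack(np.meshgrid(np.arange(w),np.arange(h)),-1).reshape(-1,1,2).astype(float)
    u=cv2.undistortPoints(g,K(p),np.array(p["dist"],float))[:,0]
    z=p["range_z"].reshape(-1,1); c=np.hstack([u[:,:1]*z,-u[:,1:]*z,-z])
    T=np.linalg.inv(p["camera_from_world"]); return (c@T[:3,:3].T+T[:3,3]).reshape(h,w,3)
def save(p,name,crop=None,s=1):
    im=p["color"][:,:,::-1]
    if crop: l,t,r,b=crop; im=im[t:b,l:r]
    cv2.imwrite("pics/"+name,cv2.resize(im,None,fx=s,fy=s,interpolation=cv2.INTER_CUBIC))
def tri(p1,a,p2,b):
    (o1,d1),(o2,d2)=ray(p1,a),ray(p2,b)
    s=np.linalg.lstsq(np.c_[d1,-d2],o2-o1,rcond=None)[0]; return (o1+s[0]*d1+o2+s[1]*d2)/2
E
python3 - <<'E'
from h import *
np.set_printoptions(precision=4,suppress=True)
for n in ("top","side"):
    p=viewer.get_image(n); save(p,n+"0.png",s=1.4)
    for q in ["lid_grip","tag","box_mouth","mirror_handle","mirror","lens","spool"]:
        for r in models.spot_point(p,q)[:3]:
            print(n,q,round(r["conf"],2),np.round(r["centre"],1),at_depth(p,r["centre"]))
s=telemetry.sense(); print(s["eef_pos"],s["eef_rot"],s["contact_force"],s["width"])
E
```

```text
pics
top lid_grip 0.94 [387.6 245.7] [ 0.5587 -0.3568  0.0526]
top tag 0.82 [390.7 266.3] [ 0.5043 -0.3814  0.0132]
top box_mouth 0.89 [236.7 127.4] [0.8796 0.1427 0.0082]
top box_mouth 0.73 [287.9 244.6] [ 0.528  -0.0697  0.0053]
top mirror_handle 0.87 [158.6 237.9] [0.4783 0.2607 0.1972]
top mirror 0.72 [161.  237.6] [0.4796 0.2537 0.2005]
top mirror 0.67 [180.6 244.9] [0.482  0.2485 0.0173]
top lens 0.61 [251.9 182. ] [0.7052 0.0666 0.0123]
top spool 0.69 [334.4 179.3] [ 0.7334 -0.1809  0.0633]
top spool 0.41 [287.8 265.3] [ 0.4622 -0.0761  0.0754]
side lid_grip 0.71 [339.7 187.5] [ 0.5532 -0.3538  0.0472]
side tag 0.93 [355.4 192.2] [ 0.5145 -0.4043  0.0139]
side box_mouth 0.72 [334. 237.] [ 0.5227 -0.1045  0.045 ]
side box_mouth 0.58 [149.7 260.3] [0.3964 0.7881 0.6155]
side mirror_handle 0.72 [315.6 292.9] [0.4888 0.2746 0.1892]
side mirror 0.85 [313.3 374.9] [0.4851 0.2704 0.0179]
side mirror 0.5 [242.5 242.1] [0.6836 0.0543 0.0996]
side lens 0.63 [243.5 244.6] [0.6813 0.0553 0.0946]
side spool 0.88 [255.6 225.4] [0.6674 0.0192 0.1215]
[ 0.1381 -0.6095  0.4047] [[ 0.9753  0.221   0.    ]
 [ 0.221  -0.9753 -0.    ]
 [ 0.      0.     -1.    ]] [ 1.0444 -0.2359 -0.0751] 0.08514601664906431
```

View pics/top0.png

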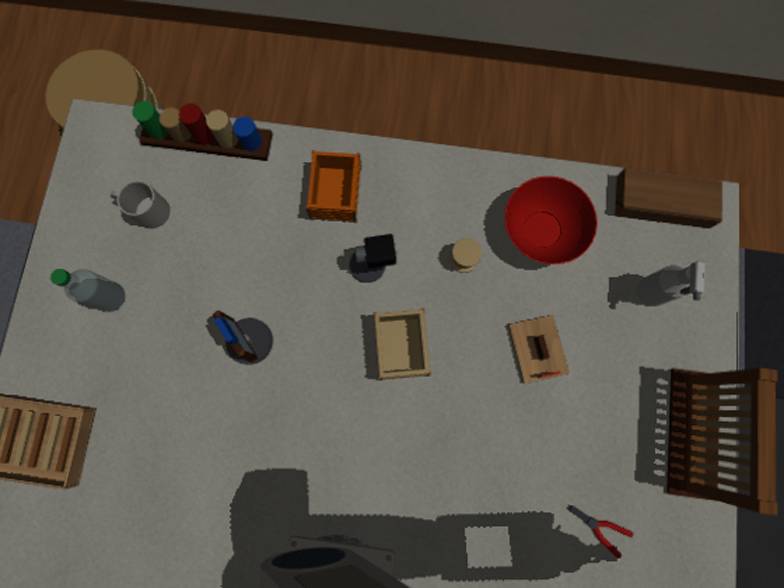

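View pics/side0.png

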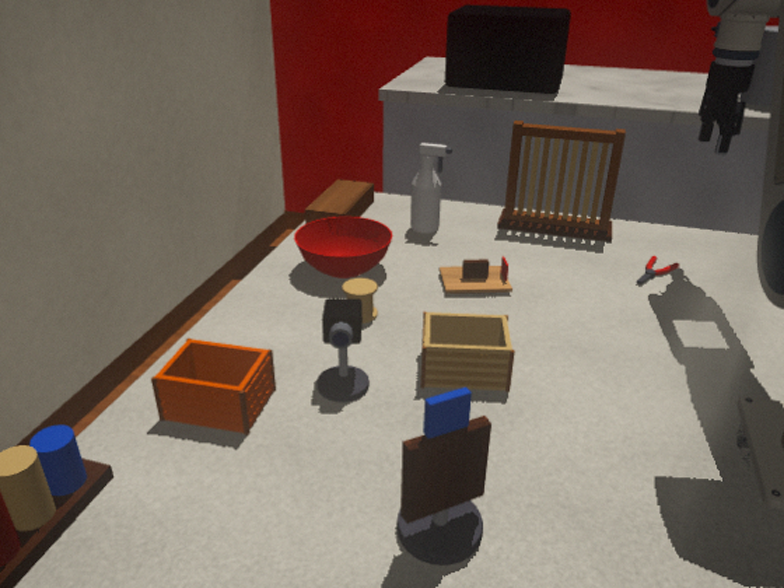

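The pictures show these candidates:
- Straw box at top (400,343) and side (466,350), each /1.4. This is the one to use.
- Orange look-alike at top (334,186). I leave it alone.
- Lid at top (540,348), with its red tag at (545,376), on the near side.
- Mirror at top (240,335).
- Small camera at top (375,252).

Next I measure poses from the depth clouds.

```bash
cat > m.py <<'E'
from h import *
np.set_printoptions(precision=4,suppress=True)
def rect(P,z0,z1,c,r):
    P=P.reshape(-1,3); m=(P[:,2]>z0)&(P[:,2]<z1)&(np.hypot(P[:,0]-c[0],P[:,1]-c[1])<r)
    Q=P[m].astype(np.float32)
    if len(Q)<5: return None
    (cx,cy),(w,h),a=cv2.minAreaRect(Q[:,:2]*1000)
    if w<h: w,h,a=h,w,a+90
    return np.array([cx,cy,w,h,(a+90)%180-90]),len(Q),np.median(Q[:,2])
def red(p,P,c,r):
    C=p["color"].astype(int); m=(C[...,0]>110)&(C[...,1]<60)&(C[...,2]<60)&(np.hypot(P[...,0]-c[0],P[...,1]-c[1])<r)
    return P[m]
E
python3 - <<'E'
from m import *
ps={n:viewer.get_image(n) for n in("top","side")}
cl={n:cloud(p) for n,p in ps.items()}
for n in cl:
    P=cl[n]
    print(n,"box",rect(P,.062,.088,(.53,-.08),.11)); print(" lid",rect(P,.010,.022,(.555,-.355),.10)); print(" hdl",rect(P,.042,.062,(.555,-.355),.05))
    R=red(ps[n],P,(.555,-.355),.1); print(" red",len(R),R.mean(0) if len(R) else 0)
    print(" mirror bar",rect(P,.188,.21,(.485,.26),.06)); print(" frame",rect(P,.08,.15,(.485,.26),.09)); print(" base",rect(P,.004,.03,(.485,.26),.09))
    print(" cam",rect(P,.07,.14,(.69,.055),.08),"spool",rect(P,.05,.07,(.72,-.17),.06))
a=tri(ps["top"],models.spot_point(ps["top"],"mirror_handle")[0]["centre"],ps["side"],models.spot_point(ps["side"],"mirror_handle")[0]["centre"]);print("mh",a)
p=ps["top"]; save(p,"topc.png",(130,150,430,290),2.6)
E
```

```text
top box (array([519.1353, -64.2346, 135.6489, 104.998 ,  13.1611]), 560, np.float32(0.07410784))
 lid (array([ 553.7388, -357.9442,  130.2233,  102.4036,   19.7351]), 1280, np.float32(0.01491115))
 hdl (array([ 553.681 , -358.1978,   49.0156,   15.4165,   18.9138]), 91, np.float32(0.050100513))
 red 11 [ 0.5007 -0.3815  0.0464]
 mirror bar (array([486.2745, 259.6161,  49.7311,  12.4301,  41.4738]), 108, np.float32(0.19926709))
 frame (array([482.5789, 262.3613,  99.8232,  16.1172,  41.7191]), 135, np.float32(0.10921143))
 base (array([479.1041, 258.2978, 162.2281, 157.5142,  28.0151]), 594, np.float32(0.017246256))
 cam (array([694.3515,  15.1769,  80.0644,  56.8669, -73.4295]), 532, np.float32(0.121445656)) spool (array([ 732.3951, -177.1077,   62.3022,   60.3123,    7.6765]), 343, np.float32(0.059990812))
side box (array([519.2052, -60.9927, 135.9034, 109.7289,  12.44  ]), 1054, np.float32(0.07171792))
 lid (array([ 554.4927, -355.8936,  130.4675,  106.5875,   19.4839]), 694, np.float32(0.01379741))
 hdl (array([ 553.8404, -353.7099,   48.0311,   16.7763,   17.9661]), 74, np.float32(0.04782274))
 red 10 [ 0.4989 -0.3727  0.0469]
 mirror bar (array([485.6771, 262.8405,  51.1626,  13.6978,  42.5009]), 368, np.float32(0.19787285))
 frame (array([479.2627, 271.5397, 101.4054,  16.6092,  33.9849]), 2091, np.float32(0.11635596))
 base (array([479.8889, 275.3829,  98.5852,  73.8026,  27.5975]), 1910, np.float32(0.018156495))
 cam (array([693.7261,  19.7975,  82.206 ,  56.464 , -74.1985]), 901, np.float32(0.11595345)) spool (array([ 733.2719, -173.8182,   62.8173,   60.0001,  -71.0691]), 280, np.float32(0.05881636))
mh [0.4899 0.2624 0.1807]
```

View pics/topc.png

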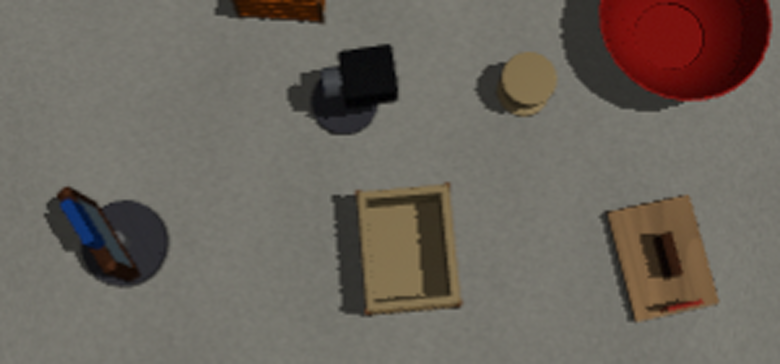

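Run:
```python
from m import *
for n in ("top","side"):
    p=viewer.get_image(n)
    for q,z in (("tag_place",.1),("box_mouth",.075),("lens",.1),("sight",.1),("mirror_handle",.182)):
        for r in models.spot_point(p,q)[:3]: print(n,q,round(r["conf"],2),np.round(r["centre"],1),at_z(p,r["centre"],z))
    P=cloud(p); C=p["color"].astype(int)
    m=(P[...,2]>.085)&(P[...,2]<.2)&(np.hypot(P[...,0]-.69,P[...,1]-.04)<.07); Q=P[m]
    print(len(Q),Q.min(0),Q.max(0))
    m=(P[...,2]>.060)&(P[...,2]<.088)&(np.hypot(P[...,0]-.52,P[...,1]+.063)<.1); Q=P[m].astype(np.float32)
    print(cv2.boxPoints(cv2.minAreaRect(Q[:,:2]*1000)))
    m=(P[...,2]>.095)&(P[...,2]<.2)&(np.hypot(P[...,0]-.69,P[...,1]-.04)<.07)
    print(cv2.boxPoints(cv2.minAreaRect(P[m][:,:2].astype(np.float32)*1000)))
```

```text
top tag_place 0.63 [233.3 142.8] [0.7925 0.1296 0.1   ]
top box_mouth 0.81 [285.9 243.1] [ 0.5236 -0.0626  0.075 ]
top box_mouth 0.61 [238.2 128.1] [0.8504 0.1266 0.075 ]
top lens 0.73 [254.  181.1] [0.6854 0.052  0.1   ]
top mirror_handle 0.78 [160.2 234.5] [0.4889 0.2632 0.182 ]
542 [ 0.6637 -0.0293  0.0854] [0.7306 0.0565 0.1281]
[[ 441.4259  -27.9346]
 [ 464.9343 -130.3371]
 [ 597.0521 -100.0069]
 [ 573.5437    2.3956]]
[[656.3252  46.2891]
 [677.7191 -31.64  ]
 [732.7316 -16.5374]
 [711.3376  61.3916]]
side tag_place 0.85 [366.1 229.5] [ 0.451  -0.0675  0.1   ]
side tag_place 0.62 [173.  251.4] [0.8013 0.1261 0.1   ]
side box_mouth 0.86 [149.4 262.3] [0.8476 0.142  0.075 ]
side box_mouth 0.85 [335.8 236.3] [ 0.5129 -0.0615  0.075 ]
side box_mouth 0.65 [312.9 377.3] [0.4762 0.3243 0.075 ]
side lens 0.78 [244.9 242.3] [0.6785 0.0542 0.1   ]
side sight 0.64 [240.4 242.6] [0.6868 0.058  0.1   ]
side mirror_handle 0.84 [317.8 292.5] [0.4875 0.2641 0.182 ]
side mirror_handle 0.59 [256.7 223.7] [0.6342 0.1072 0.182 ]
863 [ 0.6636 -0.0277  0.0851] [0.7308 0.0597 0.1254]
[[ 440.3663  -24.6599]
 [ 464.5432 -129.1884]
 [ 597.6646  -98.3981]
 [ 573.4877    6.1304]]
[[655.4212  47.4207]
 [680.1126 -28.8029]
 [733.1578 -11.6197]
 [708.4664  64.6039]]
```

Two estimates disagree about which end of the box faces the mirror. Geometry says the far end and the network's tag_place says the near end, so I'll gather more evidence from the wrist camera before placing. First I go above the lid.

```bash
python3 -m inch '[0.058,-0.0195,0.01,0, 0.116,-0.039,0.02,0, 0.174,-0.0585,0.03,0, 0.232,-0.078,0.04,0, 0.29,-0.0975,0.05,0]'
python3 -m inch '[0.057,-0.019,0.018,-0.03, 0.114,-0.038,0.036,-0.07, 0.172,-0.058,0.055,-0.113, 0.172,-0.058,0.055,-0.113, 0.172,-0.058,0.055,-0.113]'
python3 - <<'E'
from m import *
p=viewer.get_image("wrist"); save(p,"w1.png",s=1.2); P=cloud(p)
s=telemetry.sense(); print(s["clock"],s["eef_pos"],s["eef_rot"].tolist() if hasattr(s["eef_rot"],'tolist') else s["eef_rot"],s["qpos"])
print(p["range_z"].min(),p["range_z"].max())
print("lid",rect(P,.010,.022,(.555,-.355),.10),"hdl",rect(P,.044,.06,(.555,-.355),.045))
for q,z in (("lid_grip",.038),("tag",.032),("tag_place",.1),("box_mouth",.075)):
    for r in models.spot_point(p,q)[:3]: print(q,round(r["conf"],2),np.round(r["centre"],1),at_z(p,r["centre"],z))
E
```

```text
clock: 2.22
eef_pos: [0.401, -0.4493, 0.3546]
eef_rot: [[0.975, 0.221, 0.0], [0.221, -0.975, -0.001], [0.0, 0.001, -1.0]]
contact_force: [-0.2, -0.8, 0.4]
width: 0.0857
gripper_force: 0.0
clock: 2.85
eef_pos: [0.5543, -0.3556, 0.2995]
eef_rot: [[0.944, 0.33, -0.001], [0.33, -0.944, 0.0], [-0.001, -0.0, -1.0]]
contact_force: [-0.4, 0.1, 1.0]
width: 0.0854
gripper_force: 0.0
2.9 [ 0.5538 -0.3562  0.2999] [[0.9443013675832004, 0.32908180744995336, -0.00030197014694586627], [0.3290817847030081, -0.9443014157065847, -0.00012357679113007415], [-0.00032581771104592873, 1.7320857981815538e-05, -0.9999999467714022]] [-33.7819  34.0629  92.55    -0.0193  53.3975  37.0166]
0.0 0.34536484
lid (array([ 552.639 , -358.1479,  130.4939,   99.8537,   19.8307]), 19044, np.float32(0.013525136)) hdl (array([ 553.1558, -358.082 ,   49.4851,   13.5272,   19.741 ]), 1452, np.float32(0.049440365))
lid_grip 0.65 [290.2 213.8] [ 0.5568 -0.3578  0.038 ]
tag 0.84 [288.7 292.6] [ 0.495  -0.3785  0.032 ]
```

View pics/w1.png

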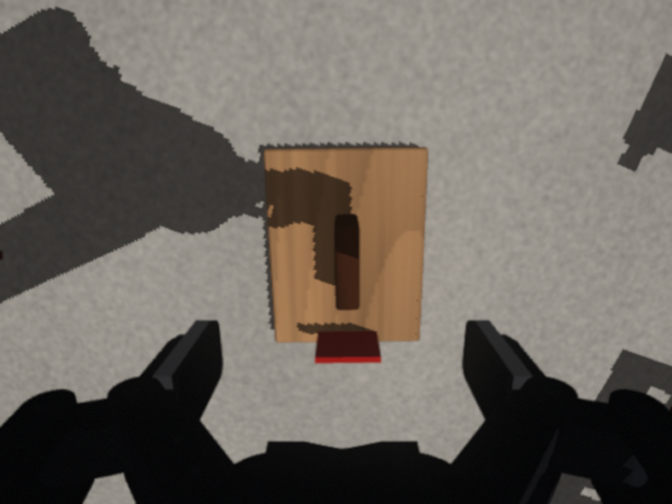

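The wrist view shows the lid centred at about (347,245), its handle at (347,262) and the red tag at (348,347). It is the only lid in view. I'll lower onto it and grip.

```bash
python3 -m inch '[-0.0013,0.0016,0.03,-0.01, -0.0013,0.0016,0.06,-0.01, -0.0013,0.0016,0.085,-0.01, -0.0013,0.0016,0.1,-0.01, -0.0013,0.0016,0.106,-0.01]'
python3 -m inch '[0,0,0,0, 0,0,0,0, 0,0,0,0, 0,0,0,0, 0,0,0,0]' -1 60
python3 -m inch '[0,0,0,0, 0,0,-0.01,0, 0,0,-0.03,0, 0,0,-0.06,0, 0,0,-0.1,0]'
```

```text
clock: 3.72
eef_pos: [0.5532, -0.3581, 0.1932]
eef_rot: [[0.941, 0.338, -0.001], [0.338, -0.941, 0.0], [-0.0, -0.001, -1.0]]
contact_force: [0.3, 0.4, 0.8]
width: 0.0855
gripper_force: 0.0
clock: 4.35
eef_pos: [0.5539, -0.3579, 0.1944]
eef_rot: [[0.941, 0.339, 0.001], [0.339, -0.941, -0.001], [0.001, 0.001, -1.0]]
contact_force: [-0.4, -0.3, 4.6]
width: 0.0132
gripper_force: 59.9
clock: 4.97
eef_pos: [0.5533, -0.3575, 0.2948]
eef_rot: [[0.941, 0.339, -0.001], [0.339, -0.941, 0.001], [-0.001, -0.001, -1.0]]
contact_force: [0.2, -0.4, -3.0]
width: 0.0132
gripper_force: 58.8
```

```bash
python3 -m inch '[-0.015,-0.056,-0.01,0.02, -0.03,-0.113,-0.02,0.05, -0.045,-0.17,-0.025,0.08, -0.06,-0.227,-0.025,0.119, -0.076,-0.285,-0.025,0.119]'
python3 -m inch '[0,0,0,0, 0,0,0,0, 0,0,0,0, 0,0,0,0, 0,0,0,0]'
python3 - <<'E'
from m import *
s=telemetry.sense(); print(s["clock"],s["eef_pos"],s["eef_rot"],s["qpos"])
for n in ("wrist","top"):
    p=viewer.get_image(n); save(p,n+"2.png",s=1.2); P=cloud(p)
    for zz in (.062,.068): print(n,"box",rect(P,zz,.085,(.52,-.063),.09))
    R=red(p,P,s["eef_pos"],.12);print("red",len(R),R.mean(0) if len(R) else 0)
    for q,z in (("tag",.1),("tag_place",.1),("box_mouth",.075)):
        for r in models.spot_point(p,q)[:3]: print(q,round(r["conf"],2),np.round(r["centre"],1),at_z(p,r["centre"],z))
E
```

```text
clock: 5.6
eef_pos: [0.3844, -0.1141, 0.3199]
eef_rot: [[0.975, 0.224, 0.002], [0.224, -0.975, -0.001], [0.002, 0.001, -1.0]]
contact_force: [1.0, 1.2, -2.0]
width: 0.0133
gripper_force: 59.3
clock: 6.22
eef_pos: [0.3858, -0.1158, 0.3186]
eef_rot: [[0.975, 0.224, -0.0], [0.224, -0.975, 0.0], [-0.0, -0.0, -1.0]]
contact_force: [0.3, 0.5, -1.6]
width: 0.0131
gripper_force: 59.7
6.225 [ 0.3858 -0.1158  0.3186] [[ 0.9746  0.2241 -0.0002]
 [ 0.2241 -0.9746  0.0001]
 [-0.0002 -0.0001 -1.    ]] [-18.3994  14.0058 124.0675   0.0007  41.9371  58.6473]
wrist box (array([482.0367, -72.7115, 106.0196,  62.0524, -77.6289]), 6448, np.float32(0.073295906))
wrist box (array([481.2727, -72.8791, 106.0196,  60.4882, -77.6289]), 5389, np.float32(0.073499106))
red 0 0
tag_place 0.79 [245.9  88.1] [ 0.4613 -0.0772  0.1   ]
top box (array([519.171 , -64.1794, 135.7191, 104.8922,  13.1763]), 520, np.float32(0.0740549))
top box (array([519.171 , -64.1794, 135.7191, 104.8922,  13.1763]), 451, np.float32(0.07429978))
red 5 [ 0.3528 -0.0903  0.5761]
tag 0.63 [300.  319.9] [ 0.3213 -0.1269  0.1   ]
tag_place 0.66 [290.4 264.7] [ 0.4633 -0.0825  0.1   ]
tag_place 0.6 [234.  143.3] [0.7912 0.1273 0.1   ]
box_mouth 0.63 [236.3 128.6] [0.848  0.1321 0.075 ]
box_mouth 0.6 [287.8 244.8] [ 0.5195 -0.0686  0.075 ]
```

View pics/wrist2.png

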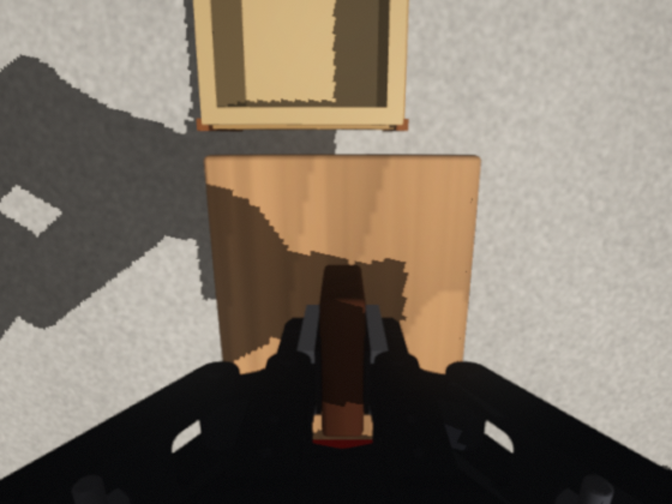

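The wrist view shows the straw box's near end at the top, with its rim at row 115/1.2, and the lid square in the fingers. I'm turning high above the box to see its other end. That also shows whether the network's tag_place stays with the near end.

```bash
python3 -m inch '[0.03,-0.004,-0.045,-0.18, 0.085,-0.008,-0.07,-0.36, 0.145,-0.012,-0.09,-0.54, 0.207,-0.016,-0.11,-0.72, 0.27,-0.02,-0.125,-0.9]' | grep -E "pos|force"
python3 -m inch '[0,0,0,-0.18, 0,0,0,-0.36, 0,0,0,-0.54, 0,0,0,-0.72, 0,0,0,-0.9]' | grep pos
python3 -m inch '[0,0,0,-0.18, 0,0,0,-0.36, 0,0,0,-0.54, 0,0,0,-0.72, 0,0,0,-0.9]' | grep pos
python3 -m inch '[0,0,0,-0.18, 0,0,0,-0.36, 0,0,0,-0.44, 0,0,0,-0.44, 0,0,0,-0.44]'
python3 - <<'E'
from m import *
s=telemetry.sense(); print(s["clock"],s["eef_pos"],s["eef_rot"],s["qpos"])
for n in ("wrist","top","side"):
    p=viewer.get_image(n); P=cloud(p)
    if n=="wrist": save(p,n+"3.png",s=1.2)
    print(n,"box",rect(P,.062,.085,(.52,-.063),.09))
    for q,z in (("tag_place",.1),("box_mouth",.075)):
        for r in models.spot_point(p,q)[:4]: print(q,round(r["conf"],2),np.round(r["centre"],1),at_z(p,r["centre"],z))
E
```

```text
eef_pos: [0.6401, -0.036, 0.4431]
contact_force: [1.3, 0.0, -2.6]
gripper_force: 59.9
eef_pos: [0.6384, -0.0368, 0.4417]
eef_pos: [0.6384, -0.0368, 0.4418]
clock: 9.12
eef_pos: [0.6385, -0.0368, 0.442]
eef_rot: [[-0.975, -0.222, -0.001], [-0.222, 0.975, 0.0], [0.001, 0.0, -1.0]]
contact_force: [0.1, -0.8, -2.6]
width: 0.0128
gripper_force: 60.1
9.125 [ 0.6385 -0.0368  0.442 ] [[-0.9751 -0.2218 -0.0006]
 [-0.2218  0.9751  0.    ]
 [ 0.0006  0.0002 -1.    ]] [  -4.3658   23.3128   89.5641    0.0003   67.1564 -107.1797]
wrist box (array([528.1515, -61.879 , 113.4087, 105.5488,  12.7158]), 3767, np.float32(0.073240645))
tag_place 0.83 [397.  354.7] [0.7894 0.1232 0.1   ]
box_mouth 0.87 [286.5  50.1] [ 0.5161 -0.0624  0.075 ]
top box (array([ 502.7946, -115.0177,   79.5069,   20.1747,    7.9745]), 118, np.float32(0.07397723))
tag_place 0.71 [233.8 142.9] [0.7924 0.1281 0.1   ]
tag_place 0.62 [287.7 266. ] [ 0.4588 -0.0756  0.1   ]
box_mouth 0.68 [235.3 127. ] [0.8527 0.1359 0.075 ]
box_mouth 0.63 [286.5 241.6] [ 0.5281 -0.0637  0.075 ]
side box (array([519.6263, -62.4111, 135.7731, 110.2428,  12.419 ]), 1049, np.float32(0.07151568))
tag_place 0.66 [362.4 228.1] [ 0.4592 -0.0709  0.1   ]
tag_place 0.58 [174.7 252.3] [0.7967 0.1279 0.1   ]
box_mouth 0.63 [150.7 262.1] [0.8455 0.1406 0.075 ]
box_mouth 0.59 [333.4 236.6] [ 0.5176 -0.0587  0.075 ]
box_mouth 0.38 [243.4 241.5] [0.6963 0.0167 0.075 ]
```

View pics/wrist3.png

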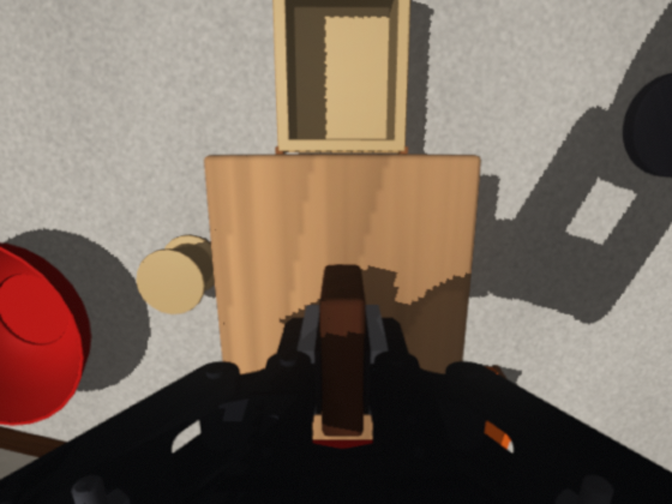

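In every view the network puts tag_place at the near end, (0.46,-0.076). It never reports the far end, even with that end in plain sight. I adopt the near end, which also fits a sensible mirror turn of about 0.4 rad. I'm turning back above the box.

```bash
python3 -m inch '[0.03,0,0,0.18, 0.06,0,0,0.36, 0.09,0,0,0.54, 0.1233,0,0,0.72, 0.1233,0,0,0.9]' | grep pos
python3 -m inch '[0,0,0,0.18, 0,0,0,0.36, 0,0,0,0.54, 0,0,0,0.72, 0,0,0,0.9]' | grep pos
python3 -m inch '[0,0,0,0.18, 0,0,0,0.36, 0,0,0,0.54, 0,0,0,0.72, 0,0,0,0.9]' | grep pos
python3 -m inch '[0,0,0.03,0.18, 0,0,0.06,0.36, 0,0,0.09,0.444, 0,0,0.112,0.444, 0,0,0.112,0.444]'
python3 - <<'E'
from m import *
s=telemetry.sense(); print(s["clock"],s["eef_pos"],s["eef_rot"],s["qpos"])
p=viewer.get_image("top"); P=cloud(p)
print("lid",rect(P,.15,.19,(.52,-.063),.09),rect(P,.2,.215,(.52,-.063),.09))
E
```

```text
eef_pos: [0.5163, -0.0647, 0.4424]
eef_pos: [0.5183, -0.0644, 0.4425]
eef_pos: [0.5183, -0.0644, 0.4425]
clock: 12.08
eef_pos: [0.5178, -0.0643, 0.329]
eef_rot: [[0.975, 0.221, -0.003], [0.221, -0.975, 0.0], [-0.003, -0.001, -1.0]]
contact_force: [-0.1, 0.0, -2.5]
width: 0.0127
gripper_force: 60.0
12.075 [ 0.5178 -0.0643  0.329 ] [[ 0.9753  0.221  -0.0032]
 [ 0.221  -0.9753  0.0005]
 [-0.0031 -0.0012 -1.    ]] [ -8.3844  21.8191 109.5299   0.0015  48.8389  68.8485]
lid (array([498.803 , -67.7334,  96.5392,  22.4458,  82.8029]), 74, np.float32(0.15112332)) (array([498.6318, -30.4361,   8.9366,   5.14  , -48.6712]), 6, np.float32(0.21216509))
```

```bash
python3 -m inch '[0,0,0.02,0, 0,0,0.04,0, 0,0,0.056,0, 0,0,0.056,0, 0,0,0.056,0]'
python3 -m inch '[0,0,0.002,0, 0,0,0.004,0, 0,0,0.006,0, 0,0,0.008,0, 0,0,0.01,0]'
```

```text
clock: 12.75
eef_pos: [0.5188, -0.0644, 0.2751]
eef_rot: [[0.975, 0.221, 0.001], [0.221, -0.975, -0.0], [0.001, 0.0, -1.0]]
contact_force: [0.3, -0.1, -2.7]
width: 0.013
gripper_force: 60.1
clock: 13.38
eef_pos: [0.5183, -0.0644, 0.2642]
eef_rot: [[0.975, 0.221, -0.0], [0.221, -0.975, -0.0], [-0.0, -0.0, -1.0]]
contact_force: [-0.1, -0.5, -3.7]
width: 0.0131
gripper_force: 60.1
```

```bash
python3 -m inch '[0,0,0.001,0, 0,0,0.002,0, 0,0,0.003,0, 0,0,0.004,0, 0,0,0.004,0]'
python3 - <<'E'
from m import *
for n in("top","side"):
    p=viewer.get_image(n);P=cloud(p); print(rect(P,.078,.092,(.518,-.064),.085))
E
```

```text
clock: 14.0
eef_pos: [0.5183, -0.0644, 0.2623]
eef_rot: [[0.975, 0.221, 0.0], [0.221, -0.975, -0.0], [0.0, 0.0, -1.0]]
contact_force: [-8.2, 0.6, 22.3]
width: 0.0132
gripper_force: 63.9
None
(array([517.6605, -61.5013, 128.4934, 104.2461,  13.6579]), 1294, np.float32(0.08213344))
```

```bash
python3 -m inch '[0,0,-0.001,0, 0,0,-0.002,0, 0,0,-0.002,0, 0,0,-0.002,0, 0,0,-0.002,0]' | grep -E "pos|force"
python3 -m inch '[0,0,0,0, 0,0,0,0, 0,0,0,0, 0,0,0,0, 0,0,0,0]' 1 
python3 -m inch '[0,0,-0.03,0, 0,0,-0.07,0, 0,0,-0.11,0, 0,0,-0.11,0, 0,0,-0.11,0]' | grep -E "pos|force|width"
python3 - <<'E'
from m import *
for n in("top","side","wrist"):
    p=viewer.get_image(n);P=cloud(p); print(n,rect(P,.076,.092,(.518,-.064),.085),"hdl",rect(P,.112,.125,(.518,-.064),.04),"tagtop",rect(P,.10,.122,(.461,-.077),.03))
    for lo in [(.576,-.091),(.55,-.02),(.48,-.03),(.56,-.08),(.49,-.1)]:
        m=(np.hypot(P[...,0]-lo[0],P[...,1]-lo[1])<.01)&(P[...,2]>.06)&(P[...,2]<.1); print(np.median(P[m][:,2]) if m.any() else None,end=" ")
    print()
    save(p,n+"4.png",s=1.2)
E
```

```text
eef_pos: [0.5185, -0.0644, 0.2624]
contact_force: [-0.3, 0.4, 2.2]
gripper_force: 60.9
clock: 15.35
eef_pos: [0.5184, -0.0644, 0.2623]
eef_rot: [[0.975, 0.221, 0.0], [0.221, -0.975, -0.0], [0.0, 0.0, -1.0]]
contact_force: [0.4, 0.7, 0.5]
width: 0.0857
gripper_force: 0.0
eef_pos: [0.5179, -0.0643, 0.3719]
contact_force: [0.6, 0.0, -0.4]
width: 0.0852
gripper_force: 0.0
top (array([503.1008, -70.1216, 109.4868,  45.8244,  80.2756]), 404, np.float32(0.08272381)) hdl (array([498.9526, -67.8973,  11.0804,   8.2083, -82.9361]), 17, np.float32(0.11821086)) tagtop None
None None 0.08402128071032111 None 0.08269574038208516 
side (array([518.5168, -61.9199, 130.4091, 107.7504,  12.6162]), 1358, np.float32(0.082172215)) hdl (array([518.5222, -61.2328,  49.0405,  16.2192,   9.7126]), 131, np.float32(0.117431626)) tagtop (array([461.8143, -74.6468,  40.9257,   4.4353, -76.8747]), 51, np.float32(0.11186752))
0.08250881823908729 0.0820405977705505 0.08119934816084518 0.08220423884319028 0.08210789632902699 
wrist (array([517.0145, -63.9631, 130.5159, 100.021 ,  12.7598]), 18803, np.float32(0.08153298)) hdl (array([517.5118, -64.1572,  49.299 ,  13.8119,  13.1102]), 1450, np.float32(0.11738235)) tagtop (array([460.331 , -76.8318,  39.2718,   5.8132, -77.5154]), 818, np.float32(0.11233781))
0.08145424355622902 0.08158866408840681 0.08162018407682597 0.08149587710057035 0.08162551474547997
```

View pics/wrist4.png

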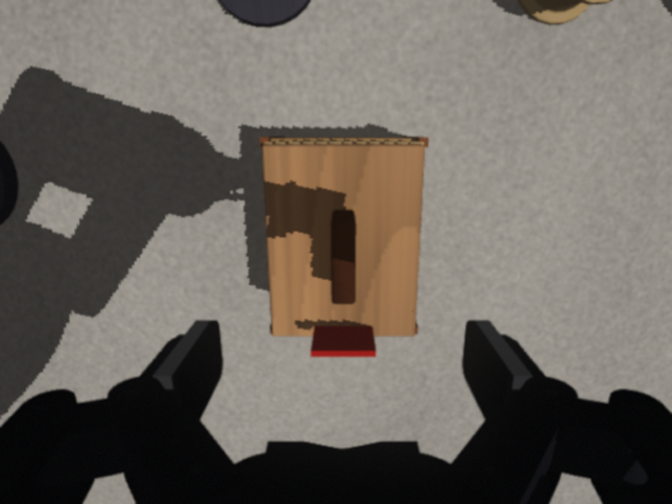

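The wrist view shows the lid square on the straw box, with the red tag at the near end at (343,341)/1.2. All five sampled spots on the lid read 81.5 mm, so it is level and home. Now I go above the mirror handle.

```bash
python3 -m inch '[0.006,-0.05,-0.03,-0.1, 0.013,-0.105,-0.05,-0.2, 0.02,-0.16,-0.07,-0.3, 0.027,-0.215,-0.075,-0.4, 0.034,-0.27,-0.075,-0.51]' | grep pos
python3 -m inch '[0.016,-0.022,0,0, 0.0317,-0.0435,0,0, 0.0317,-0.0435,0,0, 0.0317,-0.0435,0,0, 0.0317,-0.0435,0,0]'
python3 - <<'E'
from m import *
s=telemetry.sense(); print(s["clock"],s["eef_pos"],s["eef_rot"],s["qpos"])
p=viewer.get_image("wrist");P=cloud(p);save(p,"wrist5.png",s=1.2)
print("bar",rect(P,.19,.205,(.486,.26),.04),"frame",rect(P,.145,.16,(.486,.26),.08))
for n in("wrist","top","side"):
    p=viewer.get_image(n)
    for q,z in(("mirror_handle",.182),("lens",.1),("tag",.1),("tag_place",.1),("mirror",0)):
        for r in models.spot_point(p,q)[:2]: print(n,q,round(r["conf"],2),np.round(r["centre"],1),at_z(p,r["centre"],z))
E
```

```text
eef_pos: [0.4915, 0.2082, 0.447]
clock: 17.38
eef_pos: [0.4864, 0.2592, 0.447]
eef_rot: [[0.744, 0.668, -0.001], [0.668, -0.744, -0.001], [-0.001, -0.0, -1.0]]
contact_force: [0.4, 0.5, 0.1]
width: 0.0852
gripper_force: 0.0
17.375 [0.4864 0.2592 0.447 ] [[ 0.744   0.6682 -0.0007]
 [ 0.6682 -0.744  -0.0005]
 [-0.0009 -0.0001 -1.    ]] [ 26.8129  15.2865 100.5429  -0.0087  64.2193  74.8887]
bar (array([485.4316, 261.2567,  49.8175,  11.6974,  41.5002]), 1310, np.float32(0.19829258)) frame (array([482.9595, 263.8797, 100.0455,  17.0319,  40.9799]), 1240, np.float32(0.15243766))
wrist mirror_handle 0.86 [283.1 210.7] [0.4874 0.2627 0.182 ]
wrist tag 0.76 [479.5 392.8] [ 0.457  -0.0739  0.1   ]
top mirror_handle 0.7 [159.8 236.7] [0.4831 0.2631 0.182 ]
top lens 0.94 [252.5 181.9] [0.6824 0.0559 0.1   ]
top lens 0.4 [334.8 185.6] [ 0.7038 -0.1798  0.1   ]
top tag 0.67 [287.7 265.4] [ 0.4604 -0.0754  0.1   ]
top tag 0.6 [289.2 265.6] [ 0.4604 -0.0795  0.1   ]
top tag_place 0.61 [287.4 264.9] [ 0.4616 -0.0744  0.1   ]
top tag_place 0.6 [235.3 142.5] [0.7942 0.1239 0.1   ]
top mirror 0.6 [178.5 242.5] [0.4896 0.2607 0.    ]
side mirror_handle 0.89 [317.5 291.7] [0.4883 0.2625 0.182 ]
side lens 0.66 [241.2 244.1] [0.6833 0.0626 0.1   ]
side tag 0.8 [358.  226.5] [ 0.4691 -0.0747  0.1   ]
side tag_place 0.7 [175.4 253.8] [0.7931 0.1321 0.1   ]
side mirror 0.74 [312.4 381.2] [0.4863 0.268  0.    ]
side mirror 0.32 [259.6 224.1] [ 0.7263 -0.179   0.    ]
```

View pics/wrist5.png

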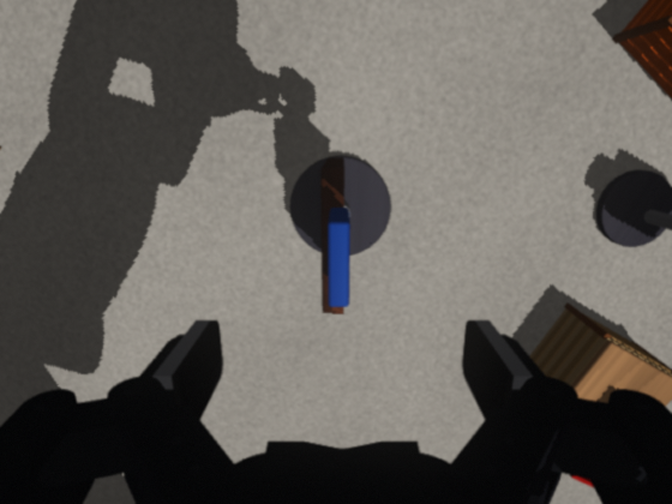

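Run:
```python
from m import *
ims=[]
for n,c in(("top",(215,150,305,215)),("side",(200,190,290,290))):
    p=viewer.get_image(n);P=cloud(p)
    for a,b in((.004,.03),(.03,.07),(.07,.09),(.09,.1),(.1,.11),(.11,.12),(.12,.15)):
        m=(P[...,2]>a)&(P[...,2]<b)&(abs(P[...,0]-.69)<.06)&(abs(P[...,1]-.02)<.08); Q=P[m]
        if len(Q)>4: print(n,a,rect(P[m],a,b,(.69,.02),.1)[:2],Q.min(0)[:2],Q.max(0)[:2])
    l,t,r,b=c; ims.append(cv2.resize(p["color"][t:b,l:r,::-1],(390,int(390*(b-t)/(r-l))),interpolation=cv2.INTER_CUBIC))
h=max(i.shape[0] for i in ims); cv2.imwrite("pics/cam.png",np.hstack([cv2.copyMakeBorder(i,0,h-i.shape[0],0,0,0) for i in ims]))
```

```text
top 0.004 (array([688.3008,  16.1771, 149.8006, 115.1417, -89.5244]), 314) [ 0.6308 -0.059 ] [0.7464 0.0906]
top 0.07 (array([671.1847,  -2.3627,  58.3821,   3.3563, -75.2717]), 14) [ 0.6635 -0.0302] [0.6802 0.0263]
top 0.09 (array([670.5936,   5.1677,  71.8148,  10.991 , -84.7589]), 21) [ 0.6635 -0.0301] [0.6793 0.0412]
top 0.1 (array([676.9877,  17.042 ,  86.9189,  35.8855,  71.5033]), 32) [ 0.6642 -0.0299] [0.7035 0.0561]
top 0.11 (array([694.9401,  14.9025,  80.9515,  58.3609, -73.472 ]), 137) [ 0.6632 -0.0297] [0.7314 0.0551]
top 0.12 (array([694.2322,  13.6378,  76.9506,  54.8092, -73.5032]), 351) [ 0.6655 -0.0294] [0.7304 0.0503]
side 0.004 (array([689.7183,  35.8236,  81.4885,  77.022 , -71.8553]), 733) [ 0.6496 -0.0057] [0.7283 0.0774]
side 0.03 (array([692.722 ,  24.5909,  13.198 ,   8.9639,  17.0359]), 80) [0.6864 0.0186] [0.7003 0.0291]
side 0.07 (array([686.7646,  41.7366,  56.0842,  28.9733,  19.0033]), 79) [0.6632 0.0189] [0.718  0.0569]
side 0.09 (array([685.5804,  41.5428,  56.0141,  31.6113,  22.5882]), 117) [0.6639 0.0162] [0.7174 0.0613]
side 0.1 (array([684.1885,  40.4643,  56.6252,  34.4052,  27.3592]), 138) [0.664  0.0122] [0.7168 0.0587]
side 0.11 (array([693.1311,  20.1693,  75.0203,  56.2779, -69.4244]), 201) [ 0.6644 -0.0236] [0.7291 0.0583]
side 0.12 (array([697.2222,   7.7692,  58.4904,  54.8972, -73.1834]), 367) [ 0.6649 -0.0252] [0.7313 0.0422]
```

View pics/cam.png

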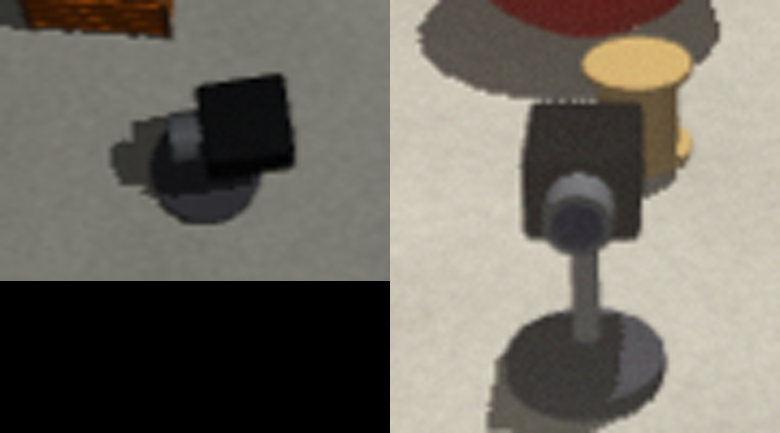

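The crop shows the camera body at (245,125) with its lens at (185,140) in the top half. The body isn't lined up with the mirror, so I use the lens position, about (0.683,0.0545), as the task defines it. The wrist view showed the blue handle centred between the fingers. I'll lower and grip it.

```bash
python3 -m inch '[0.0004,-0.0015,0.03,0.007, 0.0004,-0.0015,0.06,0.007, 0.0004,-0.0015,0.085,0.007, 0.0004,-0.0015,0.1,0.007, 0.0004,-0.0015,0.109,0.007]' | grep -E "pos|force"
python3 -m inch '[0,0,0,0, 0,0,0,0, 0,0,0,0, 0,0,0,0, 0,0,0,0]' -1 80
python3 - <<'E'
from m import *
s=telemetry.sense(); R=np.array(s["eef_rot"]); print(s["clock"],s["eef_pos"],np.degrees(np.arctan2(R[1,0],R[0,0])),s["contact_force"],s["wrist_torque"])
ax=np.array([.4857,.2606])
for a in (ax,np.array(s["eef_pos"][:2])):
    L=np.array([.683,.0545])-a; T=np.array([.4605,-.0768])-a
    l,t=(np.degrees(np.arctan2(v[1],v[0])) for v in(L,T)); print(l,t,(l+t)/2+90)
E
```

```text
eef_pos: [0.4857, 0.2614, 0.3378]
contact_force: [-0.1, 0.9, 0.7]
gripper_force: 0.0
clock: 19.68
eef_pos: [0.4857, 0.2615, 0.339]
eef_rot: [[0.748, 0.664, 0.001], [0.664, -0.748, 0.0], [0.001, 0.0, -1.0]]
contact_force: [-1.2, -1.3, 4.8]
width: 0.0114
gripper_force: 78.0
19.675 [0.4857 0.2615 0.339 ] 41.58920882109175 [-1.1854 -1.2967  4.8318] [-0.1463  0.1256  0.0104]
-46.24968493614795 -94.27142201738391 19.739446523234065
-46.372848126149194 -94.26693655814839 19.68010765785121
```

```bash
python3 -m inch '[0,0,0,0.07, 0,0,0,0.15, 0,0,0,0.23, 0,0,0,0.31, 0,0,0,0.382]'
python3 -m inch '[0,0,0,0, 0,0,0,0, 0,0,0,0, 0,0,0,0, 0,0,0,0]'
python3 - <<'E'
from m import *
s=telemetry.sense(); R=np.array(s["eef_rot"]); print(s["clock"],s["eef_pos"],np.degrees(np.arctan2(R[1,0],R[0,0])),s["contact_force"],s["wrist_torque"])
for n in("side","top","wrist"):
    p=viewer.get_image(n);P=cloud(p); print(n,"frame",rect(P,.07,.15,(.485,.26),.075),rect(P,.145,.16,(.485,.26),.075))
    C=p["color"].astype(int); m=(C[...,2]>80)&(C[...,0]<60)&(C[...,1]<90)&(np.hypot(P[...,0]-.486,P[...,1]-.26)<.05)&(P[...,2]>.15); 
    print(" blue",rect(P[m],.155,.205,(.486,.26),.06))
    for q,z in(("lens",.1),("tag",.1)):
        for r in models.spot_point(p,q)[:1]: print(q,round(r["conf"],2),at_z(p,r["centre"],z))
    if n=="side": save(p,"side6.png",s=1.4)
E
```

```text
clock: 20.3
eef_pos: [0.4859, 0.2612, 0.339]
eef_rot: [[0.942, 0.335, 0.001], [0.335, -0.942, -0.0], [0.001, 0.0, -1.0]]
contact_force: [-0.1, -3.7, 4.9]
width: 0.0111
gripper_force: 78.4
clock: 20.92
eef_pos: [0.4859, 0.2612, 0.339]
eef_rot: [[0.941, 0.337, 0.001], [0.337, -0.941, -0.0], [0.001, 0.0, -1.0]]
contact_force: [-1.1, -2.4, 5.8]
width: 0.0109
gripper_force: 78.3
20.925 [0.4859 0.2612 0.339 ] 19.70955186500564 [-1.1043 -2.3553  5.7977] [-0.345   0.0397  0.0189]
side frame (array([483.2878, 273.4188, 100.7849,  16.7275,  12.3022]), 2619, np.float32(0.11140618)) (array([484.1715, 267.1288, 100.2454,  17.8456,  20.8515]), 738, np.float32(0.15293297))
 blue (array([484.7797, 265.4659,  48.7455,  11.8871,  14.7941]), 370, np.float32(0.17627671))
lens 0.66 [0.6774 0.0626 0.1   ]
tag 0.96 [ 0.4679 -0.0755  0.1   ]
top frame (array([486.601 , 256.3304, 101.4797,  13.653 ,  13.0268]), 152, np.float32(0.105407275)) (array([485.9747, 260.5666, 100.2387,  16.2965,  15.0669]), 80, np.float32(0.15353473))
 blue (array([469.9836, 253.538 ,  12.9249,   9.1052,  12.2187]), 22, np.float32(0.1992793))
lens 0.61 [0.6823 0.0565 0.1   ]
tag 0.83 [ 0.4611 -0.0786  0.1   ]
wrist frame (array([511.0775, 281.9169,  44.1486,  13.2783,  -0.1552]), 421, np.float32(0.121903725)) (array([484.1837, 264.1797, 100.0417,  17.784 ,  19.6601]), 2290, np.float32(0.15247726))
 blue (array([485.3512, 261.0261,  49.3789,  11.3509,  17.914 ]), 824, np.float32(0.19846174))
```

View pics/side6.png

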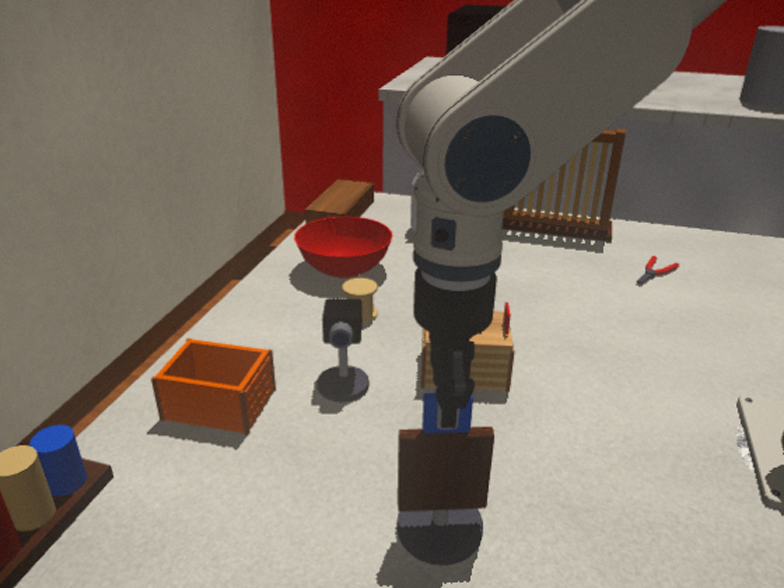

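Run:
```python
from m import *
p=viewer.get_image("side");P=cloud(p).reshape(-1,3)
m=(P[:,2]>.07)&(P[:,2]<.145)&(np.hypot(P[:,0]-.485,P[:,1]-.262)<.075); Q=P[m]
for it in range(6):
    c=Q.mean(0); n=np.linalg.svd(Q-c,full_matrices=False)[2][2]; r=(Q-c)@n
    if it<5: Q=Q[abs(r)<2.0*r.std()+1e-4]
n*=np.sign(n[1]); print("back plane n",n,"bar yaw",np.degrees(np.arctan2(n[1],n[0]))-90,len(Q),r.std())
for nm in("wrist","wrist","top"):
    p=viewer.get_image(nm);P=cloud(p);m=(P[...,2]>.148)&(P[...,2]<.158)&(np.hypot(P[...,0]-.485,P[...,1]-.262)<.06)
    Q=P[m][:,:2]; v=np.linalg.svd(Q-Q.mean(0),full_matrices=False)[2][0]; print(nm,len(Q),np.degrees(np.arctan(v[1]/v[0])),Q.mean(0))
    if nm=="wrist":
        t=(Q-Q.mean(0))@v; o=(Q-Q.mean(0))@np.array([-v[1],v[0]]); b=np.arange(-.045,.046,.006)
        e=np.array([[b[i]+.003,np.percentile(o[(t>b[i])&(t<b[i+1])],97),np.percentile(o[(t>b[i])&(t<b[i+1])],3)] for i in range(15) if ((t>b[i])&(t<b[i+1])).sum()>9])
        print("edges",[np.degrees(np.arctan(v[1]/v[0])+np.arctan(np.polyfit(e[:,0],e[:,k],1)[0])) for k in(1,2)])
```

```text
back plane n [-0.3386  0.9409  0.0033] bar yaw 19.790446827989314 2251 0.0007503428542515565
wrist 2237 12.337016089463454 [0.5146 0.2773]
edges [np.float64(2.832437649905092), np.float64(18.203472380332016)]
wrist 2237 12.387585951614719 [0.5145 0.2772]
edges [np.float64(2.773751280934033), np.float64(18.106619902040425)]
top 73 15.968919144151096 [0.4608 0.2537]
```

The side view shows the gripper on the blue handle at (447,410), with the lid and red tag on the straw box at (507,320). The spool, orange box and other bystanders are where they were. The mirror's back plane gives a yaw of 19.8° against the 19.7° needed. Handing in while still holding.

```bash
python3 -c "
from bench import order
print(order.sign_off())"
```

```text
the job is handed in; nothing more can be done
None
```

I handed the job in at about 21 s: the lid is home and square on the straw box, and the mirror is still held at 19.8° against a computed 19.7°; the one doubt is that I put the red tag at the box's near end because the network's tag_place was there in nearly every view, though the far end measures about 15 mm closer to the mirror.

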